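Hang a chessboard on the sloped drying rail

TASK

Take the roller hanger with the chessboard out of its slotted block and hang it on the sloped drying rail near the rail's high end, over the green band: set it down gently until both wheels bear on the rail, and only then let go. It must roll down by itself to rest against the red stop at the low end, and the other things on the bench must be left alone.

Things in the scene. Friction and masses are not known exactly. Their poses are not given: they have to be found in the camera images.
- stand: fixed wooden trestle, base 70 x 560 x 18 mm; origin under the base's centre; x across the rail, away from the robot (yaw within 0.15 rad), y along the rail to its HIGH end, z up. Posts (pairs of uprights, 52 mm across in x) at y -250 to -214 and +204 to +240 mm, the high one 330 mm tall; between them, at x = 0, runs a straight round steel rail, 10 mm in diameter
- rail_pivot (a point): rail axis at its pivot on the low post: stand y -230 mm, 195 mm above the bench. The rail rises from here towards +y at 5 to 13 degrees, set anew each time and NOT reported: see it or feel it (rigid, may be touched from above). Green band, where to hang the hanger's middle: 250 to 330 mm along the rail from here
- rail_stop (a point): near the red stop block on the rail (50 mm across, rising 36 mm over the rail's axis), whose face towards the high end lies 35 mm along the rail from the pivot; point fixed to the stand 35 mm from the pivot, level with it. A hanger resting against the stop has its middle 85 mm along the rail from the pivot
- hanger_grip (a point): centre of the hanger's upright orange grip tab, 12 (x) x 40 (y) x 50 (z) mm, its top 22 mm higher; blue plate 28 mm lower. Grip it across the 12 mm, from above. x points from the hanger's closed side to its open mouth, y along the board's width (at the start within 0.35 rad of the robot's y), z up. Hanger with board: 0.32 kg, times 0.7 to 1.4
- hanger_seat (a point): point midway between the two wheels at the bottom of their grooves, 64 mm below hanger_grip, same axes; when hung it lies on top of the rail, 5 mm over its axis. Hook open on the +x side: the mouth, 6 to 34 mm below this point, goes over the rail by a move in +x and is then lowered. Chequered board 12 x 128 x 128 mm, 44 to 172 mm below this point
- wheel_a: free-turning grooved wheel at hanger y +30 mm (uphill when hung), groove 18 mm wide and 20 mm in diameter, flanges 32 mm; origin at its centre, axis x. A blue side plate 100 mm wide (y) closes the hanger at x -25 to -21 mm
- wheel_b: the same wheel at hanger y -30 mm (downhill when hung). Hanger and wheels are one rigid carrier, so it leans with the rail's slope; held level, one wheel would touch before the other
- block: fixed wooden block 90 x 110 x 47 mm in which the hanger starts, its board upright in a slot 14 mm wide and 35 mm deep along y; lift straight up 40 mm to clear it; origin under its centre. It stands left or right of the robot's middle
- boards: bystander: stack of three chessboards, 128 x 128 x 42 mm, origin under its centre
- glue: bystander: standing white glue bottle, 56 mm in diameter, 130 mm tall, origin under its centre
- mallet: bystander: hammer lying beyond the trestle, about 250 mm long
Not all that is in view belongs to the job. Of the things that look like the part that bears hanger_grip, the smallest one is meant.

How it is judged:
On the way, in this order (a step that is already met when the one before it is completed fails the run):
1. still held, the hanger bears with both wheels on the rail near its high end (contact force between each of wheel_a, wheel_b and rail above 0.15 N and contact force between the fingers and hanger above 1 N and y of hanger_seat in the frame of stand above 0 m and x of hanger_seat in the frame of stand between -0.012 and 0.012 m), for 0.1 s.
2. let go, it rolls by itself down the middle of the rail (contact force between the fingers and hanger below 0.05 N and contact force between each of wheel_a, wheel_b and rail above 0.15 N and y of hanger_seat in the frame of stand between -0.115 and -0.03 m), for 0.02 s.
At the end, for the whole second after the job is handed in: the hanger is released and at rest on both wheels on the rail, upright within about 10 degrees across the rail, its middle 65 to 95 mm from the pivot along the stand, which is against the stop (y of hanger_seat in the frame of stand between -0.165 and -0.135 m and x of hanger_seat in the frame of stand between -0.012 and 0.012 m and z of hanger_seat in the frame of stand between 0.195 and 0.235 m and contact force between each of wheel_a, wheel_b and rail above 0.15 N and contact force between hanger and rail above 0.3 N and contact force between the fingers and hanger below 0.05 N and linear speed of hanger below 0.02 m/s and angular speed of hanger below 0.2 rad/s and angle between hanger_seat's own x axis and vertical above 1.4 rad); the robot touches nothing.
It fails at once if wheels pressed hard on the rail (over 30 N) (contact force between any of wheel_a, wheel_b and rail above 30 N).
It fails at once if a bystander moved by more than 20 mm (distance of any of boards, glue, mallet from where it was at the start of the episode above 0.02 m).
It also fails if it takes over 64 s, if anything falls off the work surface, if the arm or the gripper's body presses on something with over 40 N, if the wrist force passes 120 N, or if a joint passes its speed limit or range.

ROBOT

A 6-joint arm with a two-finger parallel gripper is mounted at the origin on the work surface. World frame = base frame: x ahead of the robot, y to its left, z up, the work surface at z = 0. Lengths are in m, angles in rad, forces in N, time in s.
With the tool pointing down it reaches from about 0.3 to 0.85 m from the base axis. Payload 4.2 kg.
Tool frame: the origin (TCP) lies at the very end of the fingers, on their centre line; the grasp point (between the pads) lies 19 mm behind it; z points along the fingers, y is the line along which they close (so a half turn about z gives the same grasp; the last joint's range is limited). The gripper opens to 91 mm and grips with 3 to 60 N. Pads are 32 mm wide; open, the fingers measure 118 mm over their backs; the gripper's body (76 mm by 178 mm) begins 60 mm behind the grasp point.
Start: joints at [-1.181, 0.32, 1.565, -0, 1.257, -0.02], TCP at [0.229, -0.527, 0.214] pointing down, gripper open.
Joint ranges: [-3.11, 3.11], [-0.84, 2.01], [0.21, 2.61], [-1.34, 4.49], [0.05, 2.63], [-2.56, 2.56]. Speed limits (rad/s): [2.57, 2.57, 3.14, 3.14, 3.14, 3.14].

INTERFACE

Orientations are given as a unit quaternion [x, y, z, w].
In Python, from workcell import r gives the robot as it stands.
- The arm moves only by the shell command python3 -m inch 'ROWS' [FORCE]. ROWS is JSON, a list of rows, each a list of 7 numbers: the finger opening in m, from 0 to 0.0912, then the shift along the world's x, y, z in m, then the turn, a rotation vector about the world's x, y, z in rad. In form: [[grip, tx, ty, tz, rx, ry, rz], ...]. A call has 1 to 8 rows; each row is the pose to reach, as a shift and turn from the pose commanded when the call began; what a row does not reach only later rows make up. A row lasts 1/12 s, in which the tool goes at most 41.7 mm and 7.16 degrees, less where a joint would pass 70% of its speed; a pose out of reach is approached as far as the arm can. A call with a gripper value outside its range is refused whole. The fingers move at their own pace and stop on an object; FORCE is the grip in N (left out, the last holds). Time passes only in rows, so rows that repeat a pose let the fingers close. It gives the time, the measured TCP pose, the force, the opening and the grip force at its end, in the units of the state.
- r.state(): the state, without advancing time (a new reading comes with each control period).
- r.snapshot(name): name is "scene" or "top" or "wrist"; returns a dict with "frame" (420x560x3 uint8, red, green, blue), "intrinsics" (3x3 intrinsics, pixels), "world_from_camera" (4x4, takes a point from camera to world coordinates); the wrist camera has in their place "hand_eye" (4x4, takes a point from camera to tool coordinates, whose origin is the TCP and whose axes are the flange's). Camera axes: x right, y down, z forward; pixel columns grow to the right and rows downward; lengths in m; the calibration is good to about 2 mm. A picture is of the moment at which its call begins: read the wrist's pose just before it. There is no depth.
- r.sign_off(): hands the job in; it is judged then, once.
Trained networks look in a picture, given as the dict that the camera call returned (one of the last four; its "shot" number tells which), for a name from the list of things; names that differ only in an ending like _2 or _b are one class to them, and where a whole thing is asked for, a point or a joint stands for the part that bears it (a point fixed in the world has none). Each returns a list of dicts, best first, with "p" (0 to 1); they miss things now and then, are a little off and sometimes report something else, mostly with a low value. They report only what shows in the picture. A call takes as long as a camera call. They do not tell look-alikes from the thing itself.
- r.cut_out(thing, picture): "pixels" (420x560 bool, what is visible of it) and "rect" ([left, top, right, bottom] in pixels, round what is visible of it).
The state is a dict: "time": time; "qpos": joint angles; "joint_velocities": joint speeds; "tau": joint torques, N m; "ee_pos": TCP position; "orientation": TCP orientation; "force": force on the tool from outside, world axes, zero at the start; "torque": the same for the moment, N m; "gripper_width": finger opening in m; "grip_force": force on a finger pad.
Only numpy, scipy, OpenCV 4.12 (cv2) and the standard library are available. Lean on these libraries where they do the work, as an engineer would, in place of code of your own. Each camera call takes 0.05 s, during which the arm holds its last target. There are 200 camera calls.

## Working session

There is one attempt and no reset: what is moved stays moved. The work goes in short steps, Python scripts to look and compute and a shell command to move; the robot and the scene stay as the last step left them, time stands still between calls to the robot, and variables do not carry over. Pictures are saved under pics/ and viewed, at most 10 in all, crops included, and the job is handed in when it is done.

```bash
mkdir -p pics; ls; python3 - <<'E'
from workcell import r
import cv2,numpy as np
s=r.state();print(s)
for n in ("scene","top"):
    p=r.snapshot(n);cv2.imwrite(f"pics/{n}0.png",p["frame"][:,:,::-1])
    print(n,p["intrinsics"].round(1).tolist(),p["world_from_camera"].round(4).tolist())
    for t in ("stand","hanger_grip","wheel_a","block","boards","glue","mallet"):
        for d in r.cut_out(t,p): print(t,round(d["p"],2),d["rect"],int(d["pixels"].sum()))
a=[cv2.imread(f"pics/{n}0.png") for n in ("scene","top")]
E
```

```text
pics
{'time': 0.0, 'qpos': array([-1.18104278e+00,  3.20269662e-01,  1.56571217e+00, -2.93957676e-05,
        1.25738510e+00, -2.00056080e-02]), 'joint_velocities': array([ 0.00118153, -0.00035901,  0.00045494, -0.00019976, -0.00103937,
        0.00253995]), 'tau': array([ 6.57786359e-05, -4.12461805e+01, -2.31969362e+01,  7.23748212e-02,
        4.55452956e-02, -1.66270465e-04]), 'ee_pos': array([ 0.22886397, -0.52692109,  0.21312019]), 'orientation': array([ 9.79084181e-01,  2.03453628e-01, -1.76816168e-04, -8.69453405e-04]), 'force': array([-0.75517274,  1.01073606,  0.34599156]), 'torque': array([ 0.0279707 , -0.01881335, -0.0064586 ]), 'grip_force': 0.0, 'gripper_width': 0.09077294660440134}
scene [[418.7, 0.0, 280.3], [0.0, 418.7, 205.2], [0.0, 0.0, 1.0]] [[-0.5287, 0.5524, -0.6445, 1.1706], [0.8488, 0.3465, -0.3993, 0.3007], [0.0027, -0.7582, -0.652, 0.8321], [0.0, 0.0, 0.0, 1.0]]
stand 0.96 [181.0, 186.1, 411.1, 349.9] 10356
hanger_grip 0.92 [245.4, 128.5, 278.2, 214.7] 1864
hanger_grip 0.91 [150.4, 87.6, 183.4, 206.2] 1407
hanger_grip 0.87 [265.5, 75.0, 306.0, 172.1] 2849
wh
[... 451 characters left out ...]
[0.0, 0.0, 1.0]] [[-0.0097, -0.9825, 0.1859, 0.2559], [-0.9999, 0.0116, 0.009, -0.1188], [-0.011, -0.1857, -0.9825, 1.5086], [0.0, 0.0, 0.0, 1.0]]
stand 0.59 [162.5, 159.9, 341.1, 210.4] 4982
hanger_grip 0.88 [390.1, 206.6, 454.1, 260.7] 1931
hanger_grip 0.64 [300.7, 251.4, 346.3, 273.1] 568
hanger_grip 0.56 [329.7, 295.3, 363.9, 350.7] 1140
wheel_a 0.6 [304.7, 244.9, 343.9, 283.7] 488
wheel_a 0.51 [432.3, 240.3, 448.8, 247.4] 102
wheel_a 0.4 [359.8, 310.7, 358.4, 310.6] 1
wheel_a 0.36 [318.1, 251.8, 318.4, 262.9] 36
block 0.76 [307.5, 247.6, 345.6, 281.9] 551
boards 0.56 [140.2, 243.6, 181.8, 285.1] 1709
glue 0.79 [235.6, 250.9, 254.3, 269.0] 252
mallet 0.79 [218.6, 109.7, 242.5, 184.9] 617
```

View pics/scene0.png

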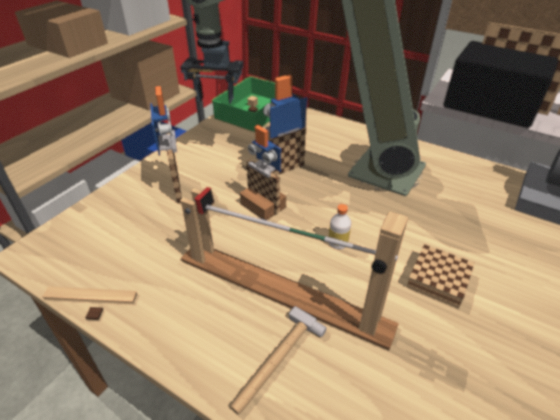

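View pics/top0.png

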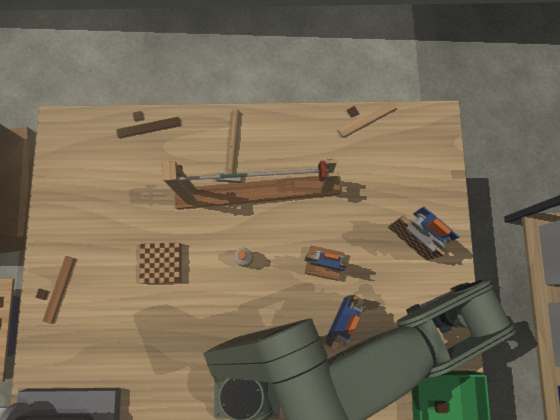

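The scene view shows three look-alike hangers: A at scene (262,170) / top (326,262), standing in the wooden block; B at scene (166,147) / top (420,232), larger; C at scene (285,123) / top (346,322), larger. A fits, being the smallest and the one in the block. The rail runs from the red stop at scene (204,200) to the high post at (385,250), with the green band near (307,233).

```bash
cat > h.py <<'E'
import numpy as np,cv2
from workcell import r
from scipy.optimize import least_squares
def proj(P,p):
    T=np.linalg.inv(p["world_from_camera"]);c=np.atleast_2d(P)@T[:3,:3].T+T[:3,3]
    u=c@p["intrinsics"].T;return u[:,:2]/u[:,2:]
def tri(obs):  # [(pic,(u,v))]
    f=lambda X:np.concatenate([proj(X,p)[0]-q for p,q in obs])
    s=least_squares(f,[.5,0,.2]);return s.x,np.abs(s.fun).max()
def orange(p,rect,lo=(3,150,110),hi=(16,255,255)):
    m=cv2.inRange(cv2.cvtColor(p["frame"],cv2.COLOR_RGB2HSV),lo,hi)
    a=np.zeros_like(m);l,t,rr,b=[int(v) for v in rect];a[t:b,l:rr]=m[t:b,l:rr]
    ys,xs=np.nonzero(a);return (xs.mean(),ys.mean()) if len(xs) else None,len(xs),a
E
python3 - <<'E'
from h import *
S=r.snapshot("scene");T=r.snapshot("top")
for n,a,b in (("A",(245,120,280,150),(312,250,350,275)),("B",(148,85,170,118),(425,215,455,240)),("C",(272,70,300,100),(340,310,365,335))):
    qa,na,_=orange(S,a);qb,nb,_=orange(T,b)
    print(n,qa,na,qb,nb,*tri([(S,qa),(T,qb)]) if qa and qb else "")
c1=cv2.resize(S["frame"][110:260,190:420],None,fx=3,fy=3,interpolation=cv2.INTER_CUBIC)
c2=cv2.resize(T["frame"][140:290,150:380],None,fx=3.45,fy=3.45,interpolation=cv2.INTER_CUBIC)
cv2.imwrite("pics/c1.png",c1[:,:,::-1]);cv2.imwrite("pics/c2.png",c2[:,:,::-1])
E
```

```text
A (np.float64(262.35087719298247), np.float64(133.06140350877192)) 114 (np.float64(330.85714285714283), np.float64(255.30357142857142)) 56 [ 0.37564788 -0.25020967  0.25360935] 0.5277362482113972
B (np.float64(159.32876712328766), np.float64(98.11643835616438)) 146 (np.float64(441.67), np.float64(225.81)) 100 [ 0.44544741 -0.54289083  0.30604512] 0.9820366478419373
C (np.float64(283.0028901734104), np.float64(86.00578034682081)) 346 (np.float64(353.9255319148936), np.float64(322.7659574468085)) 94 [ 0.19545881 -0.29863996  0.3034871 ] 0.8635969015367664
```

View pics/c1.png

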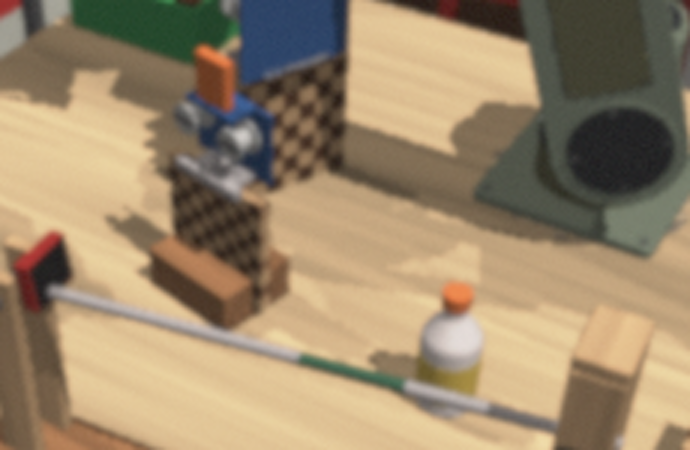

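View pics/c2.png

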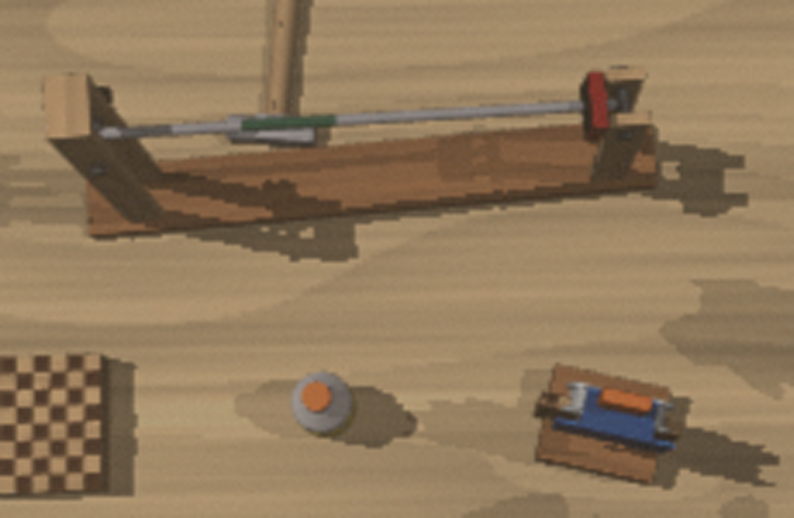

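The enlarged crop confirms A: its tab at scene (262,133) and top (331,255), wheels showing, in the wooden block and clearly smaller than the hanger C behind it (B's tab also sits higher). I'll fit the stand model next.

```bash
cat >> h.py <<'E'
def Rz(a):c,s=np.cos(a),np.sin(a);return np.array([[c,-s,0],[s,c,0],[0,0,1]])
def stand(P,q):return Rz(q[2])@np.array(P,float)+[q[0],q[1],0]
def rail(d,q):return stand([0,-.23+d*np.cos(q[3]),.195+d*np.sin(q[3])],q)
E
python3 - <<'E'
from h import *
S=r.snapshot("scene");T=r.snapshot("top")
c1=lambda u,v:np.array([u/3+190-.33,v/3+110-.33]);c2=lambda u,v:np.array([u/3.45+150-.36,v/3.45+140-.36])
# refine green-band/rail centre: green mask ends
for n,p,b in (("S",S,(280,222,335,245)),("T",T,(212,168,255,182))):
    q,k,a=orange(p,b,(60,90,30),(95,255,200));ys,xs=np.nonzero(a);f=np.polyfit(xs,ys,1);print(n,k,xs.min(),xs.max(),np.polyval(f,[xs.min(),xs.max()]),q)
pts=[(S,c1(50,291),.035),(S,c1(300,357),.25),(S,c1(405,384),.33),(T,c2(335,121),.25),(T,c2(240,124),.33)]
ln=[(T,c2(582,106),c2(110,132)),]
cor=[(T,c2(88,237),(-.035,.28,0)),(T,c2(658,187),(-.035,-.28,0)),(S,np.array([181.5,260.]),(.035,-.28,.009)),(S,np.array([392.,340.]),(.035,.28,0.009))]
def res(q):
    e=[]
    for p,m,d in pts: e+=list(proj(rail(d,q),p)[0]-m)
    for p,a,b in ln:
        for m in(a,b):
            A,B=proj(rail(.04,q),p)[0],proj(rail(.4,q),p)[0];t=(B-A)/np.linalg.norm(B-A);e.append(t[0]*(m-A)[1]-t[1]*(m-A)[0])
    for p,m,c in cor:e+=list(.7*(proj(stand(c,q),p)[0]-m))
    return np.array(e)
s=least_squares(res,[.6,0,0,.15],loss="soft_l1");print(s.x,np.degrees(s.x[3]));print(res(s.x).round(1));print(rail(.29,s.x),rail(.035,s.x))
E
```

```text
Traceback (most recent call last):
TypeError: expected non-empty vector for x
```

```bash
python3 - <<'E'
from h import *
from scipy.spatial.transform import Rotation as R
# top-view estimate of hanger yaw: cut_out of hanger min-area rect
T=r.snapshot("top")
q,k,a=orange(T,(312,250,350,275));print(cv2.minAreaRect(np.argwhere(a)[:,::-1].astype(np.float32)))
b=cv2.inRange(cv2.cvtColor(T["frame"],cv2.COLOR_RGB2HSV),(105,120,40),(125,255,255));b[:245]=0;b[280:]=0;b[:,:305]=0;b[:,352:]=0
print(b.sum()/255,cv2.minAreaRect(np.argwhere(b)[:,::-1].astype(np.float32)))
s=r.state();print(R.from_quat(s["orientation"]).as_matrix().round(3))
W=r.snapshot("wrist");print(W["hand_eye"].round(3),W["intrinsics"].round(1))
E
```

```text
((331.16473388671875, 255.25881958007812), (14.100480079650879, 4.121678829193115), 12.528807640075684)
0.0 ((0.0, 0.0), (0.0, 0.0), 0.0)
[[ 0.917  0.398  0.   ]
 [ 0.398 -0.917 -0.   ]
 [-0.     0.    -1.   ]]
[[ 0.002 -0.966 -0.258  0.072]
 [ 1.     0.001  0.001  0.001]
 [-0.001 -0.258  0.966 -0.172]
 [ 0.     0.     0.     1.   ]] [[336.    0.  281.1]
 [  0.  336.  207.4]
 [  0.    0.    1. ]]
```

```bash
python3 - <<'E'
from h import *
S=r.snapshot("scene");T=r.snapshot("top")
c1=lambda u,v:np.array([u/3+190-.33,v/3+110-.33]);c2=lambda u,v:np.array([u/3.45+150-.36,v/3.45+140-.36])
for n,p,b in (("S",S,(280,222,335,245)),("T",T,(212,168,255,182))):
    q,k,a=orange(p,b,(45,60,20),(95,255,220));ys,xs=np.nonzero(a)
    if k: f=np.polyfit(xs,ys,1);print(n,k,xs.min(),xs.max(),np.polyval(f,[xs.min(),xs.max()]),q)
pts=[(S,c1(50,291),.035),(S,c1(300,357),.25),(S,c1(405,384),.33),(T,c2(335,121),.25),(T,c2(240,124),.33)]
ln=[(T,c2(582,106),c2(110,132)),]
cor=[(T,c2(88,237),(-.035,.28,0)),(T,c2(658,187),(-.035,-.28,0)),(S,np.array([181.5,260.]),(.035,-.28,.009)),(S,np.array([392.,340.]),(.035,.28,0.009))]
def res(q):
    e=[]
    for p,m,d in pts: e+=list(proj(rail(d,q),p)[0]-m)
    for p,a,b in ln:
        for m in(a,b):
            A,B=proj(rail(.04,q),p)[0],proj(rail(.4,q),p)[0];t=(B-A)/np.linalg.norm(B-A);e.append(t[0]*(m-A)[1]-t[1]*(m-A)[0])
    for p,m,c in cor:e+=list(.7*(proj(stand(c,q),p)[0]-m))
    return np.array(e)
s=least_squares(res,[.6,0,0,.15],loss="soft_l1");print(s.x,np.degrees(s.x[3]));print(res(s.x).round(1));print(rail(.29,s.x),rail(.035,s.x))
E
```

```text
S 56 291 323 [229.4634748 237.7083563] (np.float64(308.60714285714283), np.float64(234.0))
T 18 221 245 [175.58628639 174.16067121] (np.float64(234.61111111111111), np.float64(174.77777777777777))
[ 0.62235249 -0.03399105  0.08435043  0.11176587] 6.4037125634957315
[ 0.4 -0.2  0.4 -0.3  0.9  0.1  0.2 -0.5  0.4  0.3 -0.7  0.4  0.9  0.5
 -0.3 -0.1 -0.8 -0.4 -1.4  5.9]
[0.61744991 0.02399267 0.22734466] [ 0.63879972 -0.22851534  0.19890367]
```

```bash
python3 -m inch '[[0.08,0,0,0.04,0,0,0.1],[0.08,0,0,0.08,0,0,0.22],[0.08,0,0,0.12,0,0,0.34],[0.08,0,0,0.16,0,0,0.46],[0.08,0.015,0.03,0.19,0,0,0.58],[0.08,0.03,0.06,0.2,0,0,0.7],[0.08,0.045,0.09,0.2,0,0,0.82],[0.08,0.06,0.12,0.2,0,0,0.94]]'; python3 -m inch '[[0.08,0.016,0.03,0,0,0,0],[0.08,0.033,0.06,0,0,0,0],[0.08,0.05,0.09,0,0,0,0],[0.08,0.065,0.12,0,0,0,0],[0.08,0.075,0.14,-0.01,0,0,0],[0.08,0.085,0.157,-0.03,0,0,0],[0.08,0.085,0.157,-0.05,0,0,0],[0.08,0.085,0.157,-0.05,0,0,0]]'
python3 - <<'E'
from h import *
from scipy.spatial.transform import Rotation as R
s=r.state();W=r.snapshot("wrist")
M=np.eye(4);M[:3,:3]=R.from_quat(s["orientation"]).as_matrix();M[:3,3]=s["ee_pos"];W["world_from_camera"]=M@W["hand_eye"]
print(s["ee_pos"],s["qpos"],M[:3,:3].round(3).tolist())
q,k,a=orange(W,(150,100,420,419));print(q,k,cv2.minAreaRect(np.argwhere(a)[:,::-1].astype(np.float32)))
print(proj([[.374,-.25,.27],[.374,-.25,.248]],W))
cv2.imwrite("pics/w1.png",W["frame"][:,:,::-1])
E
```

```text
time: 1.87
ee_pos: [0.2896, -0.4064, 0.4153]
orientation: [0.779, 0.627, 0.0, 0.002]
force: [1.2, 0.2, -0.2]
gripper_width: 0.0799
grip_force: 0.0
time: 2.53
ee_pos: [0.373, -0.2484, 0.3607]
orientation: [0.78, 0.626, -0.001, -0.003]
force: [0.1, 0.3, -0.4]
gripper_width: 0.0798
grip_force: 0.0
[ 0.37299702 -0.24842018  0.360725  ] [-6.13139143e-01  5.74131225e-02  1.53629211e+00 -9.78815753e-05
  1.55464256e+00 -3.94508921e-01] [[0.217, 0.976, -0.006], [0.976, -0.217, 0.004], [0.003, -0.006, -1.0]]
(np.float64(290.6880029261156), np.float64(175.77542062911485)) 2734 ((272.22076416015625, 206.23602294921875), (79.40734100341797, 163.92251586914062), 19.212671279907227)
[[283.04570799 210.26090542]
 [283.0489423  203.59194763]]
```

View pics/w1.png

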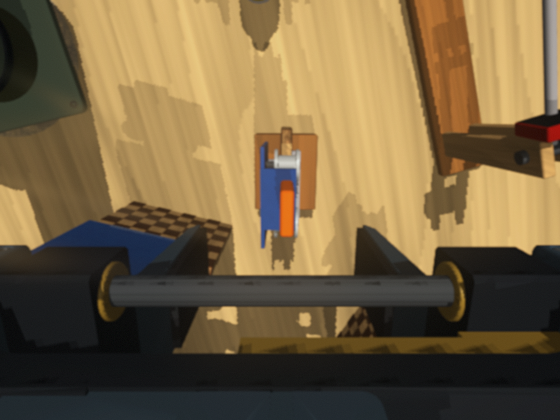

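The wrist view shows the tab's top face at u 280–295, v 187–237, upright in the picture, so the yaw is right; it lies about 3 mm towards +x of my estimate. Now I descend and grip.

```bash
python3 -m inch '[[0.05,0.004,-0.002,-0.03,0,0,0],[0.05,0.004,-0.002,-0.06,0,0,0],[0.05,0.004,-0.002,-0.09,0,0,0],[0.05,0.004,-0.002,-0.115,0,0,0],[0.05,0.004,-0.002,-0.131,0,0,0],[0.05,0.004,-0.002,-0.131,0,0,0],[0.05,0.004,-0.002,-0.131,0,0,0]]'; python3 -m inch '[[0.0,0,0,0,0,0,0],[0,0,0,0,0,0,0],[0,0,0,0,0,0,0],[0,0,0,0,0,0,0],[0,0,0,0,0,0,0],[0,0,0,0,0,0,0]]' 25
```

```text
time: 3.17
ee_pos: [0.3784, -0.2533, 0.2339]
orientation: [0.781, 0.624, 0.0, 0.0]
force: [0.0, 0.3, 0.2]
gripper_width: 0.0501
grip_force: 0.0
time: 3.67
ee_pos: [0.3781, -0.2524, 0.2333]
orientation: [0.781, 0.625, 0.0, 0.0]
force: [-1.0, -0.6, 0.0]
gripper_width: 0.0128
grip_force: 0.2
```

```bash
python3 -m inch '[[0,0,0,0,0,0,0],[0,0,0,0,0,0,0],[0,0,0,0.01,0,0,0],[0,0,0,0.02,0,0,0],[0,0,0,0.03,0,0,0],[0,0,0,0.04,0,0,0],[0,0,0,0.055,0,0,0],[0,0,0,0.07,0,0,0]]'; python3 -m inch '[[0,0,0,0,0,0,0],[0,0,0,0,0,0,0]]'
```

```text
time: 4.33
ee_pos: [0.3784, -0.2525, 0.3043]
orientation: [0.781, 0.625, 0.0, 0.001]
force: [0.3, -0.1, -3.3]
gripper_width: 0.0117
grip_force: 25.0
time: 4.5
ee_pos: [0.3788, -0.2528, 0.304]
orientation: [0.781, 0.625, 0.001, 0.001]
force: [-0.4, -0.6, -4.4]
gripper_width: 0.0122
grip_force: 25.0
```

```bash
python3 -m inch '[[0,0.03,0,0,0,0,0.05],[0,0.06,0,0,0,0,0.1],[0,0.09,0.01,0,0,0,0.15],[0,0.12,0.03,0,0,0,0.2],[0,0.14,0.06,0,0,0,0.25],[0,0.149,0.09,0,0,0,0.305],[0,0.149,0.12,0,0,0,0.305],[0,0.149,0.15,0,0,0,0.305]]'; python3 -m inch '[[0,0,0.03,0,0.028,0.002,0],[0,0,0.06,0,0.056,0.005,0],[0,0,0.09,0,0.084,0.007,0],[0,0,0.11,0,0.112,0.009,0],[0,0,0.116,0,0.112,0.009,0],[0,0,0.116,0,0.112,0.009,0],[0,0,0.116,0,0.112,0.009,0]]'
python3 - <<'E'
from h import *
for n in ("scene","top"):
    p=r.snapshot(n);c=p["frame"][140:290,180:410] if n=="scene" else p["frame"][130:280,150:380]
    cv2.imwrite(f"pics/{n}2.png",cv2.resize(c,None,fx=3,fy=3,interpolation=cv2.INTER_CUBIC)[:,:,::-1])
a=np.vstack([cv2.imread(f"pics/{n}2.png") for n in("scene","top")]);cv2.imwrite("pics/both2.png",cv2.resize(a,None,fx=.66,fy=.66));print(a.shape)
E
```

```text
time: 5.17
ee_pos: [0.5272, -0.1008, 0.3011]
orientation: [0.677, 0.736, -0.001, -0.001]
force: [1.4, 0.2, -4.0]
gripper_width: 0.0122
grip_force: 25.0
time: 5.75
ee_pos: [0.527, 0.0128, 0.3023]
orientation: [0.676, 0.735, 0.037, -0.041]
force: [0.0, -0.8, -3.6]
gripper_width: 0.0122
grip_force: 25.0
(900, 690, 3)
```

View pics/both2.png

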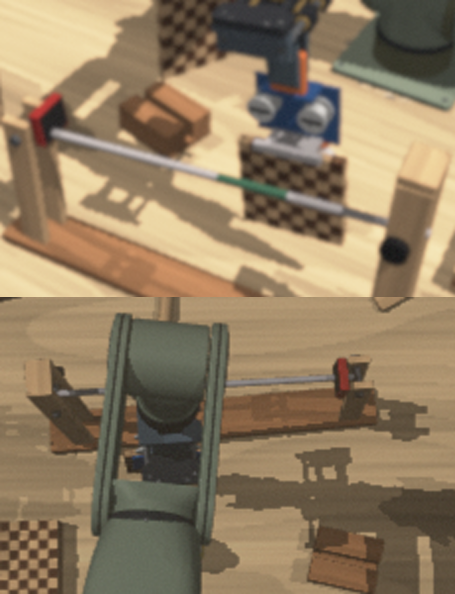

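The scene crop shows the hanger held cleanly short of the rail, wheels at scene (313,194) and (339,197), green band at about (290–325, 229–238). I'll check predicted positions against the scene and wrist views.

```bash
cat >> h.py <<'E'
from scipy.spatial.transform import Rotation as R
Q=np.array([0.62235249,-0.03399105,0.08435043,0.11176587])
def toolM(s):
    M=np.eye(4);M[:3,:3]=R.from_quat(s["orientation"]).as_matrix();M[:3,3]=s["ee_pos"];return M
def hang(P,s,g=.0147):  # hanger-grip-frame point -> world ; hanger x=tool y, y=tool x, z=-tool z
    P=np.atleast_2d(P);M=toolM(s);L=np.c_[P[:,1],P[:,0],-P[:,2]-g];return L@M[:3,:3].T+M[:3,3]
def wrist():
    s=r.state();W=r.snapshot("wrist");W["world_from_camera"]=toolM(s)@W["hand_eye"];return s,W
E
python3 - <<'E'
from h import *
s,W=wrist();S=r.snapshot("scene")
pts=np.array([[.013,-.03,-.054],[.013,.03,-.054],[0,0,-.064],[0,0,0]])
print("hanger in scene",proj(hang(pts,s),S).round(1).tolist())
for x in range(0,400,50):
    pass
seat=hang([[0,0,-.064]],s)[0];st=Rz(-Q[2])@(seat-[Q[0],Q[1],0]);print("seat world",seat,"stand",st)
ax=[rail(d,Q) for d in(.04,.1,.2,.25,.33,.4)]
print("rail in wrist",proj(ax,W).round(1).tolist())
f=W["frame"].copy()
for a in proj(ax,W):cv2.drawMarker(f,tuple(int(v) for v in a.round()),(255,0,255),cv2.MARKER_CROSS,8,1)
g=S["frame"].copy()
for a in list(proj(ax,S))+list(proj(hang(pts,s),S)):cv2.drawMarker(g,tuple(int(v) for v in a.round()),(255,0,255),cv2.MARKER_CROSS,4,1)
g=cv2.resize(g[140:290,180:410],(644,420),interpolation=cv2.INTER_CUBIC)
cv2.imwrite("pics/w3.png",cv2.resize(np.hstack([f,g]),(800,280))[:,:,::-1]);cv2.imwrite("pics/w3s.png",g[:,:,::-1]);cv2.imwrite("pics/w3w.png",f[:,:,::-1])
E
```

```text
hanger in scene [[310.6, 195.1], [336.8, 200.9], [326.0, 198.2], [325.1, 173.6]]
seat world [0.52666221 0.01797902 0.25364722] stand [-0.09097156  0.05984724  0.25364722]
rail in wrist [[375.8, 468.1], [380.6, 418.0], [389.8, 322.2], [395.1, 267.4], [404.7, 167.7], [414.6, 65.7]]
```

View pics/w3s.png

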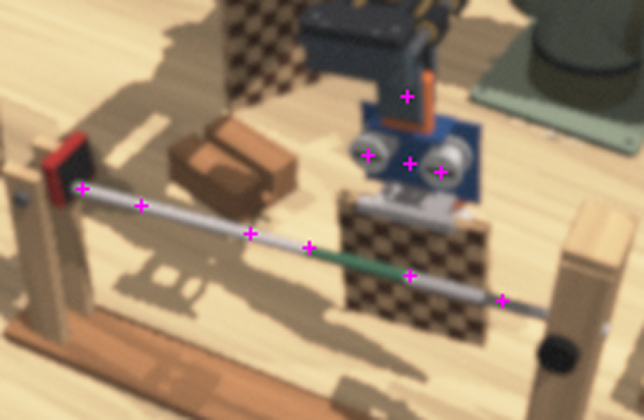

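View pics/w3w.png

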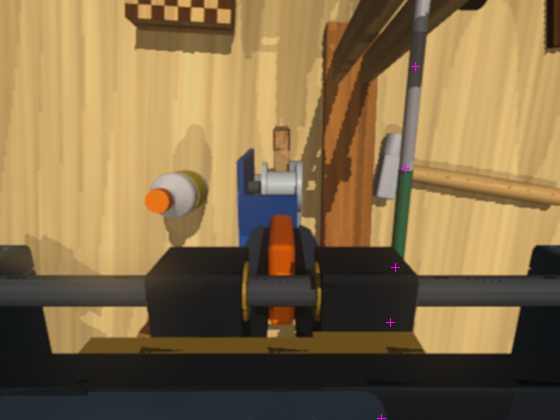

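Overlay: rail predictions lie on the rail in both views (wrist: green end at (405,168) matches). Now I check the hanger's tilt with the board corners, scene crop (340,193), (488,226), (345,308), (485,343).

```bash
python3 - <<'E'
from h import *
s=r.state();S=r.snapshot("scene")
k=2.8;ob=np.array([[340,193],[488,226],[345,308],[485,343]])/k+[180-.3,140-.3]
P=np.array([[.006,-.064,-.108],[.006,.064,-.108],[.006,-.064,-.236],[.006,.064,-.236]])
print(((proj(hang(P,s),S)-[180-.3,140-.3])*k).round().tolist())
P0=P
def f(q):
    A=R.from_rotvec([q[3],0,q[4]]).apply(P0)+q[:3]
    return np.r_[(proj(hang(A,s),S)-ob).ravel(),np.array(q[[0]])*500/3]
z=least_squares(f,np.zeros(5));print("shift mm",(z.x[:3]*1e3).round(1),"tilt,yaw deg",np.degrees(z.x[3:]).round(2),z.fun.round(1))
for d in r.cut_out("wheel_a",S):print(d["p"],d["rect"])
print(R.from_quat(s["orientation"]).as_matrix().round(3).tolist())
E
```

```text
[[335.0, 195.0], [486.0, 231.0], [345.0, 308.0], [484.0, 348.0]]
shift mm [-2.5  2.1  1.4] tilt,yaw deg [-0.58  1.93] [-1.1  0.   0.5  0.4  0.1 -0.5  0.4  0.2 -0.4]
0.77 [326.5, 189.2, 347.0, 208.0]
0.66 [305.7, 183.6, 319.3, 202.2]
0.52 [181.4, 187.2, 411.7, 351.5]
0.48 [263.9, 102.7, 268.0, 116.5]
0.42 [158.1, 126.5, 171.6, 134.7]
[[-0.082, 0.997, -0.009], [0.99, 0.083, 0.111], [0.111, 0.0, -0.994]]
```

```bash
python3 -m inch '[[0,0,0,-0.004,0,0,0],[0,0,0,-0.008,0,0,0],[0,0.015,0.001,-0.008,0,0,0],[0,0.03,0.0025,-0.008,0,0,0],[0,0.045,0.0038,-0.008,0,0,0],[0,0.057,0.0048,-0.008,0,0,0],[0,0.065,0.0055,-0.008,0,0,0],[0,0.065,0.0055,-0.008,0,0,0]]'; python3 -m inch '[[0,0.01,0.001,0,0,0,0],[0,0.018,0.0015,0,0,0,0],[0,0.0257,0.0022,0,0,0,0],[0,0.0257,0.0022,0,0,0,0],[0,0.0257,0.0022,0,0,0,0]]'
python3 - <<'E'
from h import *
s,W=wrist();S=r.snapshot("scene")
seat=hang([[0,0,-.064]],s)[0];print("seat stand",Rz(-Q[2])@(seat-[Q[0],Q[1],0]),"rail top there",s["force"])
cv2.imwrite("pics/m.png",np.hstack([cv2.resize(S["frame"][150:280,230:400],(510,390),interpolation=cv2.INTER_CUBIC),W["frame"][30:420,200:490]])[:,:,::-1])
E
```

```text
time: 6.72
ee_pos: [0.5933, 0.0191, 0.2939]
orientation: [0.676, 0.735, 0.038, -0.041]
force: [0.2, -0.0, -4.6]
gripper_width: 0.0117
grip_force: 25.0
time: 7.13
ee_pos: [0.6179, 0.0213, 0.2947]
orientation: [0.676, 0.735, 0.038, -0.041]
force: [0.5, -0.5, -3.9]
gripper_width: 0.0119
grip_force: 25.0
seat stand [2.44544878e-04 6.10349309e-02 2.45730145e-01] rail top there [ 0.53495426 -0.47551579 -3.8569272 ]
```

View pics/m.png

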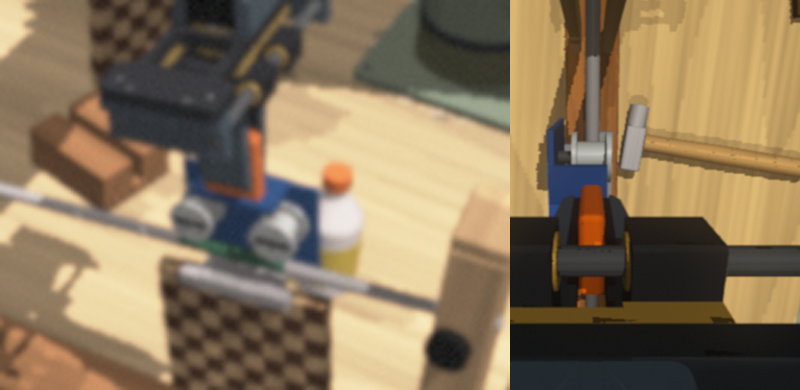

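The rail lies inside the mouth: hook lip below it in the scene view, and in the wrist view the rail (u≈594) lines up with the tab (u≈592). Lower gently.

```bash
python3 -m inch '[[0,0,0,-0.003,0,0,0],[0,0,0,-0.006,0,0,0],[0,0,0,-0.008,0,0,0],[0,0,0,-0.008,0,0,0],[0,0,0,-0.008,0,0,0]]'; for i in 1 2; do python3 -m inch '[[0,0,0,-0.001,0,0,0],[0,0,0,-0.001,0,0,0],[0,0,0,-0.001,0,0,0]]' | sed -n '2p;4p'; done
```

```text
time: 7.65
ee_pos: [0.6176, 0.0213, 0.2867]
orientation: [0.676, 0.735, 0.038, -0.041]
force: [0.5, 0.0, -3.4]
gripper_width: 0.0121
grip_force: 25.0
ee_pos: [0.6178, 0.0213, 0.286]
force: [0.2, 0.9, -4.5]
ee_pos: [0.6178, 0.0213, 0.2849]
force: [0.3, -0.6, -4.6]
```

```bash
python3 -m inch '[[0,0,0,-0.001,0,0,0],[0,0,0,-0.002,0,0,0],[0,0,0,-0.002,0,0,0],[0,0,0,-0.002,0,0,0]]' | sed -n '2p;4p'; python3 -m inch '[[0,0,0,-0.001,0,0,0],[0,0,0,-0.001,0,0,0],[0,0,0,-0.001,0,0,0]]' | sed -n '2p;4p'
```

```text
ee_pos: [0.6177, 0.0213, 0.2828]
force: [0.8, 0.8, -4.9]
ee_pos: [0.6177, 0.0213, 0.2819]
force: [-0.8, -0.3, -4.5]
```

```bash
python3 -m inch '[[0,0,0,-0.001,0,0,0],[0,0,0,-0.001,0,0,0],[0,0,0,-0.001,0,0,0]]' | sed -n '2p;4p';python3 -c "
from workcell import r;print(r.state()['torque'])"; python3 -m inch '[[0,0,0,-0.001,0,0,0],[0,0,0,-0.001,0,0,0],[0,0,0,-0.001,0,0,0]]' | sed -n '2p;4p';python3 -c "
from workcell import r;print(r.state()['torque'])"
```

```text
ee_pos: [0.6178, 0.0213, 0.2809]
force: [-0.9, -0.4, -4.7]
[-0.16471453 -0.0905694  -0.06758403]
ee_pos: [0.6178, 0.0212, 0.2805]
force: [-0.7, -0.2, -1.1]
[-0.3131318   0.02343721  0.05917398]
```

Contact, and the moment about x says the downhill wheel (b) touches first; I'll ease the tilt back in small steps.

```bash
for i in 1 2; do python3 -m inch '[[0,0,0,-0.0003,-0.01,-0.001,0],[0,0,0,-0.0003,-0.01,-0.001,0],[0,0,0,-0.0003,-0.01,-0.001,0]]' | sed -n '2p;4p';python3 -c "
from workcell import r;print(r.state()['torque'])";done
```

```text
ee_pos: [0.6179, 0.0215, 0.2805]
force: [-1.7, -0.3, 2.5]
[-0.05849278  0.16854043  0.07269979]
ee_pos: [0.6179, 0.0214, 0.2806]
force: [-2.1, -1.7, 5.7]
[0.02612155 0.39184745 0.03272765]
```

```bash
python3 -m inch '[[0,0,0,0,0.005,0,0],[0,0,0,0,0.005,0,0]]'|sed -n '2p';for i in 1 2 3 4 5; do python3 -m inch '[[0,0,0,0,0,0,0]]' >/dev/null;python3 -c "
from workcell import r;s=r.state();print(s['force'].round(1),s['torque'].round(2))";done
```

```text
ee_pos: [0.6179, 0.0213, 0.2804]
[-1.5 -1.4  6.5] [0.12 0.33 0.11]
[-2.7 -2.1  5.6] [0.06 0.36 0.09]
[-1.8 -1.6  6. ] [0.05 0.36 0.08]
[-1.  -1.2  5.4] [0.1  0.39 0.08]
[-1.7 -0.8  6.4] [0.1  0.39 0.14]
```

```bash
python3 -m inch '[[0,-0.001,0,0,0.007,0.001,0],[0,-0.002,0,0,0.007,0.001,0]]'|sed -n '2p';for i in 1 2 3 4; do python3 -m inch '[[0,0,0,0,0,0,0]]' >/dev/null;python3 -c "
from workcell import r;s=r.state();print(s['force'].round(1),s['torque'].round(2))";done
```

```text
ee_pos: [0.6175, 0.0212, 0.2804]
[ 2.7 -2.1  6.7] [-0.02 -0.86 -0.11]
[ 2.7 -1.   4.9] [-0.04 -0.83 -0.14]
[ 3.9 -1.5  4.9] [-0.05 -0.86 -0.09]
[ 3.9 -0.9  6.1] [-0.02 -0.93 -0.13]
```

Both wheels now carry load (roughly 7 N and 3 N). I'll relieve the sideways force, hold, then let go.

```bash
python3 -m inch '[[0,0.0007,0,0,0.001,0,0],[0,0.0013,0,0,0.002,0,0],[0,0.0013,0,0,0.002,0,0],[0,0.0013,0,0,0.002,0,0],[0,0.0013,0,0,0.002,0,0]]' | sed -n '2p;4p';python3 -c "
from workcell import r;s=r.state();print(s['force'].round(1),s['torque'].round(2))"
python3 -m inch '[[0.03,0,0,0,0,0,0],[0.05,0,0,0,0,0,0],[0.05,0,0,0,0,0,0],[0.05,0,0,0,0,0,0]]'
python3 - <<'E'
from h import *
p=r.snapshot("scene");cv2.imwrite("pics/rel.png",cv2.resize(p["frame"][150:280,170:400],None,fx=3,fy=3)[:,:,::-1])
b,k,a=orange(p,(190,120,340,215));print(b,k)
E
```

```text
ee_pos: [0.6177, 0.0211, 0.2803]
force: [0.8, -1.7, 6.6]
[ 0.8 -1.7  6.6] [-0.09 -0.34 -0.05]
time: 11.57
ee_pos: [0.6166, 0.0214, 0.2784]
orientation: [0.676, 0.735, 0.036, -0.04]
force: [-0.1, 0.7, 0.6]
gripper_width: 0.0354
grip_force: 0.0
(np.float64(246.8095238095238), np.float64(198.1904761904762)) 21
```

```bash
python3 -m inch '[[0.06,0,0,0.0,0,0,0],[0.06,0,0,0.005,0,0,0],[0.06,0,0,0.03,0,0,0],[0.06,0,0,0.06,0,0,0],[0.06,0,0,0.09,0,0,0],[0.06,0,0,0.12,0,0,0],[0.06,0,0,0.12,0,0,0],[0.06,0,0,0.12,0,0,0]]'
python3 -m inch '[[0.06,0,0,0,0,0,0],[0.06,0,0,0,0,0,0],[0.06,0,0,0,0,0,0],[0.06,0,0,0,0,0,0],[0.06,0,0,0,0,0,0],[0.06,0,0,0,0,0,0],[0.06,0,0,0,0,0,0],[0.06,0,0,0,0,0,0]]' >/dev/null
python3 - <<'E'
from h import *
p=r.snapshot("scene");cv2.imwrite("pics/end.png",cv2.resize(p["frame"][130:290,170:400],None,fx=3,fy=3)[:,:,::-1])
E
```

```text
time: 12.28
ee_pos: [0.6176, 0.0213, 0.4018]
orientation: [0.676, 0.735, 0.038, -0.037]
force: [-0.2, -0.1, -0.2]
gripper_width: 0.06
grip_force: 0.0
```

View pics/end.png

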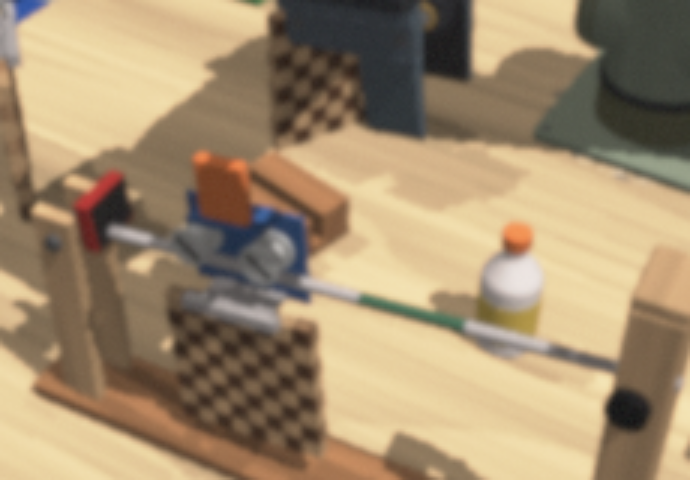

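The hanger hangs on the rail (tab at crop (222,188)), some way from the stop at (105,210); I wait and check whether it is still rolling.

```bash
for i in 1 2 3; do python3 - <<'E'
from h import *
p=r.snapshot("scene");b,k,a=orange(p,(200,150,300,215));print(r.state()["time"],b,k, proj([rail(.085,Q)+[0,-.008,.069]],p).round(1))
E
python3 -m inch '[[0.06,0,0,0,0,0,0],[0.06,0,0,0,0,0,0],[0.06,0,0,0,0,0,0],[0.06,0,0,0,0,0,0],[0.06,0,0,0,0,0,0],[0.06,0,0,0,0,0,0]]' >/dev/null;done
```

```text
13.05 (np.float64(240.6625386996904), np.float64(191.21671826625388)) 323 [[219.1 186. ]]
13.6 (np.float64(220.95751633986927), np.float64(186.7450980392157)) 306 [[219.1 186. ]]
14.15 (np.float64(220.03300330033002), np.float64(186.56105610561056)) 303 [[219.1 186. ]]
```

```bash
python3 -m inch '[[0.06,0,0,0,0,0,0],[0.06,0,0,0,0,0,0],[0.06,0,0,0,0,0,0],[0.06,0,0,0,0,0,0],[0.06,0,0,0,0,0,0],[0.06,0,0,0,0,0,0],[0.06,0,0,0,0,0,0],[0.06,0,0,0,0,0,0]]' >/dev/null; python3 - <<'E'
from h import *
p=r.snapshot("scene");b,k,a=orange(p,(200,150,300,215));print(b,k)
print(r.sign_off())
E
```

```text
(np.float64(219.96428571428572), np.float64(186.5681818181818)) 308
the job is handed in; nothing more can be done
None
```

I hung the smallest hanger on the rail over the green band, with both wheels bearing as far as the force readings showed, then let go; it rolled down by itself, came to rest where the stop should hold it (within about 1 pixel in the camera view), and I handed the job in at about 15 s, with no verdict returned.

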